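Lock down a spring-loaded pump tappet with its keyhole keeper plate

TASK

The oil pump clamped in the vice must have its spring tappet locked in, ready for fitting. Take the steel keeper plate by its upright bar, lower it level with the wide ends of its two keyholes over the two shoulder screws, push the tappet in with it until the plate is down at the pump face, then slide it fully home so that the screw heads trap it over the tappet, and let go. Press and slide gently, feeling for the face and the end of the slots: little more than the spring's own force is needed, so do not ram the plate against the pump or lever on the screws, and leave the other parts on the bench alone.

Things in the scene. Friction and masses are not known exactly. Their poses are not given: they have to be found in the camera images.
- pump_axis (a point): On the tappet's upright axis, fixed to the vice, at the NOMINAL height of the pump's flat top face (steel under a thin gasket) (125 mm over the bench). The pump was clamped by eye: the real face, with its screws and tappet, lies up to 15 mm above or below this (sideways the point is exact). Axes: z up, x across the jaws (vice screw and handle at -x), y along them. Face 62 (x) by 126 (y) mm.
- tappet_place (a point): Nominal place (same 15 mm doubt in height) of the top of the free tappet: a round flat-topped steel button 26 mm across, on the axis, 16 mm above the pump face. Its spring takes 5.5 N at first touch, rising 0.5 N per mm to 13.5 N when level with the face; it pops up again if let go. When the plate then reaches the rigid face, the force rises steeply, by 5 N or more per mm.
- screw_left (a point): Nominal place (same 15 mm doubt in height) of the top of the shoulder screw 40 mm to +y of the pump axis. Neck 8 mm across, standing 7.8 mm above the pump face; on it the head, 14 mm across (11 mm at its top) and 6 mm thick; so the top is 13.8 mm above the face.
- screw_right (a point): The same for the like screw 40 mm to -y of the pump axis.
- vice: Machine vice of painted cast iron, 150 mm wide, jaws 80 mm high, fixed to the bench, holding the pump by its sides; its handle reaches 160 mm to -x and 60 mm high. Origin on the bench below the tappet axis; axes as pump_axis.
- keeper_grip (a point): Steel keeper plate (0.3 to 0.6 kg) lying flat, grip bar up: this point is the middle of the bar, 30 mm above the plate's underside. The bar is 10 mm thick (x), 46 mm long (y), from 6 to 50 mm above the underside; grip it across its thickness. Plate 50 (x) by 116 (y) by 6 mm, centred below the bar, with two keyhole slots at y = +40 and -40 mm. It may go on either way round.
- keyhole_left (a point): Centre, at the underside, of the wide part (18 by 18 mm) of the keeper's slot at its y = +40 mm, x = +7 mm; the other slot is alike at y = -40 mm. The narrow part, 11 mm wide, runs from it to a closed end at x = -11 mm, where the 8 mm neck stops with its centre at x = -7 mm. Axes as keeper_grip.
- keeper_entry (a point): Point of the keeper's underside midway between its two wide slot parts, 7 mm to +x of its middle. Over pump_axis when the plate is to be pressed down. Down on the face, the plate has 1.8 mm of play below the screw heads; it then slides 14 mm along its own +x to be home. Friction under the spring resists the slide with about 5 to 15 N.
- keeper_seat (a point): Point of the keeper's underside midway between the screws' places at the narrow slot ends, 7 mm to -x of its middle: level (sideways) with pump_axis when the plate is home. Let go, the spring holds the plate up against the screw heads. Axes as keeper_grip. The plate must not bear on the pump with more than about 30 N in all.
- keeper: The keeper plate; origin in the middle of its underside, axes as keeper_grip.
- gear: Bystander: dark gear lying flat, 84 mm across, 28 mm high; origin under its centre.
- strap: Bystander: plain steel strap clamp lying flat, 50 (x) by 116 (y) by 12 mm, with a round hole and a long slot and no grip bar; origin under its centre.
- pin_small: Bystander near the vice: turned flanged pin standing on its 62 mm flange, 85 mm high; origin under its centre.
- bearing: Bystander near the vice: bearing ring lying flat, 60 mm across, 16 mm high; origin under its centre.
- sleeve_a: Bystander: turned sleeve standing on its 88 mm flange, 150 mm high; origin under its centre.
- sleeve_b: Bystander: turned sleeve standing on its 80 mm flange, 120 mm high; origin under its centre.
- spanner: Bystander: spanner lying flat, 190 mm long.
Not all that is in view belongs to the job. Leave any brown or turquoise look-alike of the keeper alone.

How it is judged:
By the outcome, as a careful person would: the job done as asked, in the order asked, and still so for the second after the job is handed in, with the robot touching nothing.
It also fails if it takes over 48 s, if anything falls off the work surface, if the arm or the gripper's body presses on something with over 40 N, if the wrist force passes 120 N, or if a joint passes its speed limit or range.

ROBOT

A 6-joint arm with a two-finger parallel gripper is mounted at the origin on the work surface. World frame = base frame: x ahead of the robot, y to its left, z up, the work surface at z = 0. Lengths are in m, angles in rad, forces in N, time in s.
With the tool pointing down it reaches from about 0.35 to 0.975 m from the base axis. Payload 4.9 kg.
Tool frame: the origin (TCP) lies midway between the tips of the shut fingers; the grasp point (between the pads) lies 19 mm behind it (manip.pinch_z is the distance from the TCP to the grasp point, in m); z points along the fingers, y is the direction in which the jaws open and shut (so a half turn about z gives the same grasp; the last joint's range is limited). The gripper opens to 85 mm and grips with 20 to 120 N. Pads are 22 mm wide; open, the fingers measure 114 mm over their backs; the gripper's body (76 mm by 85 mm) begins 54 mm behind the grasp point. The pads swing forward as they close: fully open they stand 13 mm farther back than shut.
Start: joints at [1.23, 0.053, 1.613, -0, 1.476, -0.119], TCP at [0.137, 0.61, 0.231] pointing down, gripper open.
Joint ranges: [-3.01, 3.01], [-1.01, 2.22], [0.06, 2.58], [-1.02, 4.17], [0.09, 2.62], [-3.14, 3.14]. Speed limits (rad/s): [2.57, 2.57, 3.14, 3.14, 3.14, 3.14].

INTERFACE

Orientations are given as a unit quaternion [w, x, y, z].
In Python, from plant import manip gives the robot as it stands.
- The arm moves only by the tool drive_tool, never from a script. Its argument "commands" is text: rows parted by semicolons, each of 5 numbers parted by spaces: the finger opening in mm, from 0 to 85.4, then the shift along the tool's x, y, z in units of 30 mm (1.0 is 30 mm), then the turn about the tool's z in degrees. A call has exactly 8 rows; each row shifts and turns the commanded pose from where the row before left it, along the tool's axes as they then stand; what a row does not reach is not made up. A row lasts 1/8 s, in which the tool goes at most 62.5 mm and 10.7 degrees, less where a joint would pass 70% of its speed; a pose out of reach is approached as far as the arm can. A call is refused whole if a number of a shift passes 1 or a number of a turn 10.7, either way. A call with a gripper value outside its range is refused whole. The fingers move at their own pace and stop on an object; the grip force is fixed at half the most. Time passes only in rows, so rows that do not move let the fingers close, or fill a call up. It gives the time, the measured TCP pose, the force and the opening at its end, in the units of the state.
- manip.state(): the state, without advancing time (a new reading comes with each control period).
- manip.grab_frame(name): name is "side" or "top" or "wrist"; returns the picture (420x560x3 uint8, red, green, blue); there is no depth.
- manip.camera_params(name): a dict with "fx", "fy", "cx", "cy" (pixels), "xyz" and "orientation" of the camera in the world. Camera axes: x right, y down, z forward; pixel columns grow to the right and rows downward; lengths in m; the calibration is good to about 2 mm. The wrist camera is an equidistant fisheye: a pixel r from the principal point sees the ray r / f radians off the axis. A picture is of the moment at which its call begins: read the wrist's pose just before it. camera_params takes no time and is no camera call; for the wrist camera it gives the pose at the moment of the call.
- manip.job_done(): hands the job in, once; it reports no verdict.
The state is a dict: "time": time; "joint_pos": joint angles; "joint_vel": joint speeds; "joint_efforts": joint torques, N m; "tool_pos": TCP position; "tool_rot": TCP orientation; "contact_force": force on the tool from outside, world axes, zero at the start; "ft_torque": the same for the moment, N m; "gripper_width": opening from 0.0 (shut) to 1.0 (fully open).
Only numpy, scipy, OpenCV 4.12 (cv2) and the standard library are available. Lean on these libraries where they do the work, as an engineer would, in place of code of your own. Each camera call takes 0.05 s, during which the arm holds its last target. There are 200 camera calls.

## Working session

There is one attempt and no reset: what is moved stays moved. The work goes in short steps, Python scripts to look and compute and a tool call to move; the robot and the scene stay as the last step left them, time stands still between calls to the robot, and variables do not carry over. Pictures are saved under pics/ and viewed, about 8 in all and at most 12, crops included, and the job is handed in when it is done.

Besides the shell and the picture viewer there is one more tool, called after ">>>" as name(argument=value, ...) on one line, values as JSON. drive_tool: Moves the arm, as the interface text tells. Its arguments: {"type":"object","properties":{"commands":{"type":"string"}},"required":["commands"]}

```bash
mkdir -p pics; ls; cat > h.py <<'E'
import numpy as np, cv2
from scipy.spatial.transform import Rotation as R
from plant import manip
def rot(q): return R.from_quat([q[1],q[2],q[3],q[0]])
def ray(name,u,v,p=None):
    p=p or manip.camera_params(name)
    x,y=(u-p['cx'])/p['fx'],(v-p['cy'])/p['fy']
    if name=='wrist':
        r=np.hypot(x,y); d=np.array([x/r*np.sin(r),y/r*np.sin(r),np.cos(r)]) if r>0 else np.array([0,0,1.])
    else: d=np.array([x,y,1.])
    return np.array(p['xyz']),rot(p['orientation']).apply(d)
def onz(name,u,v,z,p=None):
    o,d=ray(name,u,v,p); return o+d*(z-o[2])/d[2]
def proj(name,P,p=None):
    p=p or manip.camera_params(name)
    c=rot(p['orientation']).inv().apply(np.array(P)-np.array(p['xyz']))
    if name=='wrist':
        r=np.arctan2(np.hypot(c[0],c[1]),c[2]); n=np.hypot(c[0],c[1]); x,y=c[0]/n*r,c[1]/n*r
    else: x,y=c[:2]/c[2]
    return np.array([p['cx']+p['fx']*x,p['cy']+p['fy']*y])
def grab(name,f):
    im=cv2.cvtColor(manip.grab_frame(name),cv2.COLOR_RGB2BGR); cv2.imwrite(f'pics/{f}.png',im); return im
E
python3 - <<'E'
from h import *
a=grab('top','top1');b=grab('side','side1');c=grab('wrist','wrist1')
for n in('top','side','wrist'):print(n,manip.camera_params(n))
print(manip.state())
cv2.imwrite('pics/ts.png',cv2.resize(np.vstack([a,b]),None,fx=.714,fy=.714,interpolation=cv2.INTER_AREA))
E
```

```text
pics
top {'fx': 539.2371706673513, 'fy': 539.2371706673513, 'cx': 264.7518118478697, 'cy': 207.61495247798874, 'xyz': array([0.39468556, 0.00372852, 1.31660727]), 'orientation': array([-0.05532238,  0.71507739, -0.69460542,  0.05592023])}
side {'fx': 477.65157384719066, 'fy': 477.65157384719066, 'cx': 280.0081182192242, 'cy': 210.42743888401375, 'xyz': array([0.44039806, 0.77206255, 0.94398443]), 'orientation': array([ 0.0222798 , -0.08099273,  0.92526518, -0.36990287])}
wrist {'fx': 325.19226210127806, 'fy': 325.19226210127806, 'cx': 277.64410275901287, 'cy': 205.28845039742055, 'xyz': array([0.06943495, 0.62430493, 0.37214951]), 'orientation': array([0.10767489, 0.77361296, 0.61871377, 0.08439419])}
{'time': 0.15, 'joint_pos': array([ 1.22998547e+00,  5.32079610e-02,  1.61396542e+00,  2.12575296e-05,
        1.47598316e+00, -1.19002341e-01]), 'joint_vel': array([ 0.00261622, -0.00097953, -0.00721608,  0.00191606, -0.00196731,
       -0.00046704]), 'joint_efforts': array([ 4.60430601e-04, -3.94235086e+01, -3.70725596e+01, -1.29510117e-04,
        4.49414554e-03, -7.85350665e-06]), 'tool_pos': array([0.13733166, 0.60923839, 0.2303516 ]), 'tool_rot': array([-1.88496407e-04,  1.10678024e-01,  9.93856007e-01, -7.58958216e-04]), 'contact_force': array([-0.88284929, -0.40564141, -0.58263442]), 'ft_torque': array([-0.0363696 , -0.00132601,  0.01728205]), 'gripper_width': 1.0020340963828778}
```

View pics/top1.png

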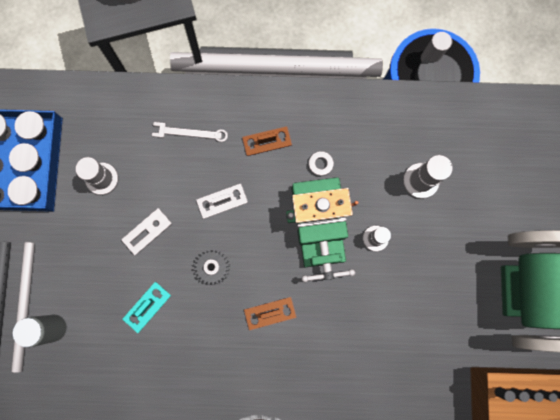

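View pics/side1.png

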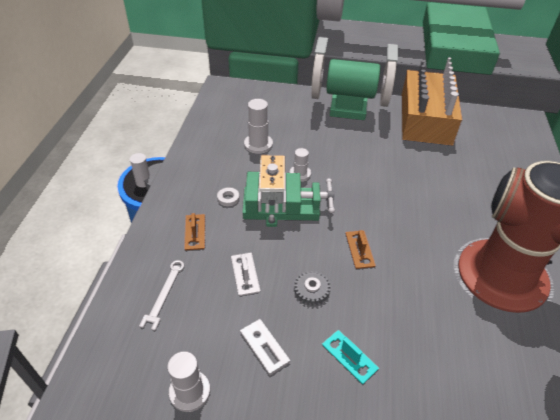

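The top view shows five plate-like parts:
- (222,200): bright steel with a dark upright bar
- (146,232): steel with no bar, a round hole and a slot, so the strap
- (267,140) and (270,313): brown look-alikes
- (147,307): turquoise look-alike

The keeper must be the steel one at (222,200), which is at (245,273) in the side view. The pump is at top (323,205). I'll confirm both with an enlarged crop.

```bash
python3 - <<'E'
from h import *
a=cv2.imread('pics/top1.png');b=cv2.imread('pics/side1.png')
def crop(im,u,v,s=35,k=400): return cv2.resize(im[v-s:v+s,u-s:u+s],(k,k//1),interpolation=cv2.INTER_CUBIC)
q=np.vstack([np.hstack([crop(a,222,200,k=300),crop(b,245,273,k=300)]),np.hstack([crop(a,323,205,k=300),crop(b,272,180,k=300)])])
cv2.imwrite('pics/crop1.png',q)
# masks
h=cv2.cvtColor(a,cv2.COLOR_BGR2HSV)
def blobs(im,m,c,s,z,name):
    mm=np.zeros_like(m);mm[c[1]-s:c[1]+s,c[0]-s:c[0]+s]=m[c[1]-s:c[1]+s,c[0]-s:c[0]+s]
    cs,_=cv2.findContours(mm,cv2.RETR_EXTERNAL,cv2.CHAIN_APPROX_NONE)
    k=max(cs,key=cv2.contourArea); r=cv2.minAreaRect(k)
    W=np.array([onz(name,*p,z) for p in k.reshape(-1,2).astype(float)])
    rr=cv2.minAreaRect((W[:,:2]*1000).astype(np.float32))
    print(name,c,'px',r,'world mm',rr)
for n,im,c in(('top',a,(222,200)),('side',b,(245,273))):
    h=cv2.cvtColor(im,cv2.COLOR_BGR2HSV)
    m=((h[...,1]<60)&(h[...,2]>150)).astype(np.uint8)*255
    blobs(im,m,c,32,.006,n)
for n,im,c in(('top',a,(323,205)),('side',b,(272,175))):
    h=cv2.cvtColor(im,cv2.COLOR_BGR2HSV)
    m=((h[...,0]>8)&(h[...,0]<25)&(h[...,1]>70)&(h[...,2]>150)).astype(np.uint8)*255
    m=cv2.morphologyEx(m,cv2.MORPH_CLOSE,np.ones((7,7),np.uint8))
    for z in(.110,.125,.140): blobs(im,m,c,40,z,n)
E
```

```text
top (222, 200) px ((221.63902282714844, 200.4487762451172), (21.334959030151367, 48.59629821777344), 69.775146484375) world mm ((617.6748046875, 112.29554748535156), (53.44578552246094, 119.36354064941406), 22.200284957885742)
side (245, 273) px ((245.19044494628906, 272.790283203125), (41.13096237182617, 23.341537475585938), 79.11447143554688) world mm ((620.4013671875, 109.27444458007812), (54.63427734375, 120.9393310546875), 22.220741271972656)
top (323, 205) px ((325.6587829589844, 204.6605682373047), (27.18364143371582, 62.851619720458984), 82.7249984741211) world mm ((597.3034057617188, -132.6197967529297), (62.27328872680664, 142.5585174560547), 9.064983367919922)
top (323, 205) px ((325.6587829589844, 204.6605682373047), (27.18364143371582, 62.851619720458984), 82.7249984741211) world mm ((594.7846069335938, -130.9248046875), (61.499149322509766, 140.78628540039062), 9.065014839172363)
top (323, 205) px ((325.6587829589844, 204.6605682373047), (27.18364143371582, 62.851619720458984), 82.7249984741211) world mm ((592.2657470703125, -129.22979736328125), (60.725006103515625, 139.01405334472656), 9.065013885498047)
side (272, 175) px ((272.0, 171.0), (32.0, 22.0), 90.0) world mm ((600.7734985351562, -149.06466674804688), (59.37522506713867, 125.02497100830078), 10.698454856872559)
side (272, 175) px ((272.0, 171.0), (32.0, 22.0), 90.0) world mm ((597.8890380859375, -132.49732971191406), (58.30732345581055, 122.77628326416016), 10.69844913482666)
side (272, 175) px ((272.0, 171.0), (32.0, 22.0), 90.0) world mm ((595.0045166015625, -115.929931640625), (57.239356994628906, 120.527587890625), 10.698454856872559)
```

View pics/crop1.png

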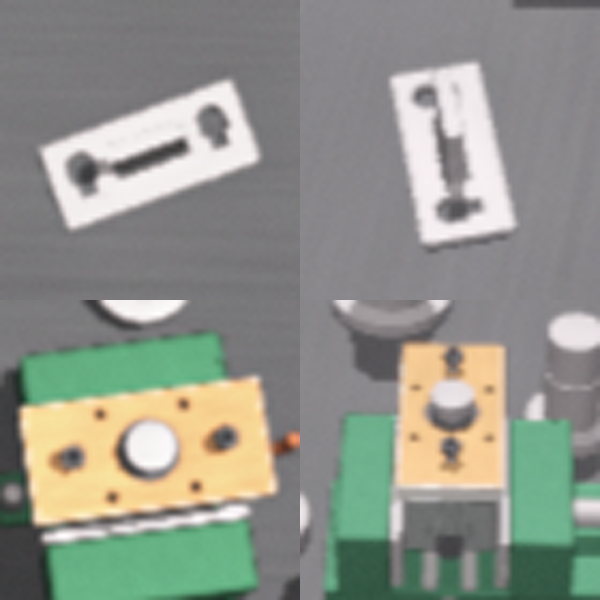

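The crop confirms it. The plate at top (222,200) is steel, with an upright bar and two keyholes whose wide ends point to world +x at yaw ≈22°. The pump's vice yaw is ≈9–10°, with the handle toward -x. Next I'll put the empty hand beside the pump with the wrist camera over it.

```bash
cat >> h.py <<'E'
def tri(pts):
    A=np.zeros((3,3));b=np.zeros(3)
    for n,u,v in pts:
        o,d=ray(n,u,v);d/=np.linalg.norm(d);M=np.eye(3)-np.outer(d,d);A+=M;b+=M@o
    return np.linalg.solve(A,b)
def plan(T,yaw,N,start=None):
    """rows (tool x,y,z in 30mm units, turn) to TCP T with tool-y at yaw deg; tool down"""
    s=manip.state();P,Y=start or (s['tool_pos'],yawof(s))
    dy=(yaw-Y+180)%360-180; step=(np.array(T)-P)/N
    for i in range(N):
        a=np.radians(Y+dy*i/N); y=np.array([np.cos(a),np.sin(a),0]);x=np.array([-y[1],y[0],0])
        print('%.2f %.2f %.2f %.1f'%(step@x/.03,step@y/.03,-step[2]/.03,-dy/N))
def yawof(s=None):
    y=rot((s or manip.state())['tool_rot']).apply([0,1,0]); return np.degrees(np.arctan2(y[1],y[0]))
E
python3 - <<'E'
from h import *
s=manip.state();p=manip.camera_params('wrist')
print(yawof(),'cam in tool',rot(s['tool_rot']).inv().apply(p['xyz']-s['tool_pos']),rot(s['tool_rot']).inv().apply(rot(p['orientation']).as_matrix().T).T)
t=tri([('top',323.0,204.3),('side',272.5,166.5)]);print('tappet top',t)
print('keeper bar z check', onz('top',221.6,200.4,.006),onz('side',245.2,272.8,.006))
plan([.607,-.205,.25],9.5,32)
E
```

```text
77.29120102068188 cam in tool [ 0.06957717 -0.00045941 -0.14178299] [[-1.50461460e-04 -9.62514953e-01 -2.71228579e-01]
 [ 9.99999370e-01  1.56963855e-04 -1.11176124e-03]
 [ 1.11265991e-03 -2.71228575e-01  9.62514323e-01]]
tappet top [ 0.59346509 -0.12234806  0.14731974]
keeper bar z check [0.6176905  0.11249883 0.006     ] [0.6191044  0.11081965 0.006     ]
-0.66 -0.72 -0.02 2.1
-0.69 -0.69 -0.02 2.1
-0.72 -0.67 -0.02 2.1
-0.74 -0.64 -0.02 2.1
-0.76 -0.61 -0.02 2.1
-0.78 -0.59 -0.02 2.1
-0.81 -0.56 -0.02 2.1
-0.83 -0.53 -0.02 2.1
-0.84 -0.49 -0.02 2.1
-0.86 -0.46 -0.02 2.1
-0.88 -0.43 -0.02 2.1
-0.89 -0.40 -0.02 2.1
-0.91 -0.37 -0.02 2.1
-0.92 -0.33 -0.02 2.1
-0.93 -0.30 -0.02 2.1
-0.94 -0.26 -0.02 2.1
-0.95 -0.23 -0.02 2.1
-0.96 -0.19 -0.02 2.1
-0.97 -0.16 -0.02 2.1
-0.97 -0.12 -0.02 2.1
-0.98 -0.08 -0.02 2.1
-0.98 -0.05 -0.02 2.1
-0.98 -0.01 -0.02 2.1
-0.98 0.02 -0.02 2.1
-0.98 0.06 -0.02 2.1
-0.97 0.10 -0.02 2.1
-0.97 0.13 -0.02 2.1
-0.96 0.17 -0.02 2.1
-0.96 0.20 -0.02 2.1
-0.95 0.24 -0.02 2.1
-0.94 0.27 -0.02 2.1
-0.93 0.31 -0.02 2.1
```

>>> drive_tool(commands="85 -0.66 -0.72 -0.02 2.1; 85 -0.69 -0.69 -0.02 2.1; 85 -0.72 -0.67 -0.02 2.1; 85 -0.74 -0.64 -0.02 2.1; 85 -0.76 -0.61 -0.02 2.1; 85 -0.78 -0.59 -0.02 2.1; 85 -0.81 -0.56 -0.02 2.1; 85 -0.83 -0.53 -0.02 2.1")

```text
time: 1.15
tool_pos: [0.2553, 0.4051, 0.2358]
tool_rot: [-0.0, 0.255, 0.967, -0.0]
contact_force: [0.0, -0.4, 0.5]
gripper_width: 0.996
```

>>> drive_tool(commands="85 -0.84 -0.49 -0.02 2.1; 85 -0.86 -0.46 -0.02 2.1; 85 -0.88 -0.43 -0.02 2.1; 85 -0.89 -0.40 -0.02 2.1; 85 -0.91 -0.37 -0.02 2.1; 85 -0.92 -0.33 -0.02 2.1; 85 -0.93 -0.30 -0.02 2.1; 85 -0.94 -0.26 -0.02 2.1")

```text
time: 2.15
tool_pos: [0.3731, 0.2025, 0.2406]
tool_rot: [-0.0, 0.394, 0.919, -0.0]
contact_force: [0.2, 0.7, 0.3]
gripper_width: 0.994
```

>>> drive_tool(commands="85 -0.95 -0.23 -0.02 2.1; 85 -0.96 -0.19 -0.02 2.1; 85 -0.97 -0.16 -0.02 2.1; 85 -0.97 -0.12 -0.02 2.1; 85 -0.98 -0.08 -0.02 2.1; 85 -0.98 -0.05 -0.02 2.1; 85 -0.98 -0.01 -0.02 2.1; 85 -0.98 0.02 -0.02 2.1")

```text
time: 3.15
tool_pos: [0.4919, -0.0005, 0.2454]
tool_rot: [-0.0, 0.524, 0.852, -0.0]
contact_force: [1.3, 0.0, 0.2]
gripper_width: 0.994
```

```bash
python3 - <<'E'
from h import *
plan([.599,-.160,.25],9.5,8)
E
```

```text
-0.79 0.10 -0.02 2.2
-0.79 0.13 -0.02 2.2
-0.78 0.16 -0.02 2.2
-0.78 0.19 -0.02 2.2
-0.77 0.22 -0.02 2.2
-0.76 0.25 -0.02 2.2
-0.75 0.27 -0.02 2.2
-0.74 0.30 -0.02 2.2
```

>>> drive_tool(commands="85 -0.79 0.10 -0.02 2.2; 85 -0.79 0.13 -0.02 2.2; 85 -0.78 0.16 -0.02 2.2; 85 -0.78 0.19 -0.02 2.2; 85 -0.77 0.22 -0.02 2.2; 85 -0.76 0.25 -0.02 2.2; 85 -0.75 0.27 -0.02 2.2; 85 -0.74 0.30 -0.02 2.2")

```text
time: 4.15
tool_pos: [0.5994, -0.1597, 0.2503]
tool_rot: [-0.0, 0.648, 0.761, 0.0]
contact_force: [0.1, 0.1, -0.2]
gripper_width: 0.996
```

```bash
python3 - <<'E'
from h import *
s=manip.state();p=manip.camera_params('wrist');np.save('w2p.npy',p,allow_pickle=True)
im=grab('wrist','w2');print(s['tool_pos'],yawof(s),s['joint_vel'].max())
cv2.imwrite('pics/w2.png',im)
for z in(.131,):print(proj('wrist',[.5935,-.1223,z+.016],p))
E
```

```text
[ 0.59939726 -0.15974792  0.25025653] 9.182024358852953 0.3329671169520754
[279.29937986 156.2423647 ]
```

View pics/w2.png

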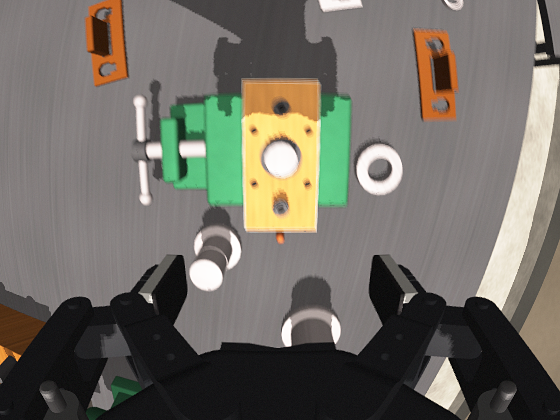

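The wrist view shows the pump face with corners near (244,79) and (319,231), the tappet at (281,159) and the screws at (281,106) and (281,205). The handle is to the left, at tool -y. Next I'll measure these and plan the move over the keeper.

```bash
cat > pump.py <<'E'
from h import *
def measure(im,p,box):
    u0,u1,v0,v1=box
    h=cv2.cvtColor(im,cv2.COLOR_BGR2HSV);sub=np.zeros(im.shape[:2],bool);sub[v0:v1,u0:u1]=1
    m=((h[...,0]>6)&(h[...,0]<28)&(h[...,1]>70)&(h[...,2]>60)&sub).astype(np.uint8)*255
    cs,_=cv2.findContours(cv2.morphologyEx(m,cv2.MORPH_OPEN,np.ones((5,5),np.uint8)),cv2.RETR_EXTERNAL,cv2.CHAIN_APPROX_NONE)
    k=max(cs,key=cv2.contourArea); face=np.zeros_like(m);cv2.drawContours(face,[cv2.convexHull(k)],-1,255,-1)
    w=((h[...,1]<50)&(h[...,2]>140)&(face>0)).astype(np.uint8)
    cs,_=cv2.findContours(w,cv2.RETR_EXTERNAL,cv2.CHAIN_APPROX_NONE)
    t=max(cs,key=cv2.contourArea);e=cv2.fitEllipse(cv2.convexHull(t)); tap=e[0]
    sc=[]
    for z in(.125,.130,.135,.140):
        W=np.array([onz('wrist',*q,z,p)[:2] for q in k.reshape(-1,2)+0.0])*1000
        r=cv2.minAreaRect(W.astype(np.float32));T=onz('wrist',*tap,z+.016,p)
        print('z',z,'face',np.round(r[0],1),np.round(r[1],1),round(r[2],2),'tappet',np.round(T*1000,1))
    d=((h[...,2]<75)&(face>0)).astype(np.uint8)
    n,_,st,c=cv2.connectedComponentsWithStats(d)
    print('tap px',e,'dark',[(tuple(np.round(c[i],1)),tuple(st[i])) for i in range(1,n) if st[i][4]>25])
    return tap
if __name__=='__main__':
    p=np.load('w2p.npy',allow_pickle=True).item();measure(cv2.imread('pics/w2.png'),p,(230,335,65,245))
    plan([.600,.075,.20],22.2,16)
E
python3 pump.py; python3 -c "
import cv2;im=cv2.imread('pics/w2.png')
cv2.imwrite('pics/w2c.png',cv2.resize(im[70:240,200:360],None,fx=3.5,fy=3.5,interpolation=cv2.INTER_CUBIC))"
```

```text
z 0.125 face [ 595.9 -130.6] [ 62.5 139.9] 9.14 tappet [ 594.7 -124.8  141. ]
z 0.13 face [ 595.8 -129.9] [ 61.3 137.3] 9.14 tappet [ 594.6 -124.2  146. ]
z 0.135 face [ 595.6 -129.2] [ 60.2 134.7] 9.14 tappet [ 594.5 -123.5  151. ]
z 0.14 face [ 595.4 -128.5] [ 59. 132.] 9.14 tappet [ 594.3 -122.9  156. ]
tap px ((280.3267822265625, 158.70188903808594), (35.200279235839844, 38.30738067626953), 89.14366149902344) dark [((np.float64(280.7), np.float64(107.7)), (np.int32(274), np.int32(102), np.int32(14), np.int32(12), np.int32(107))), ((np.float64(290.1), np.float64(143.0)), (np.int32(283), np.int32(140), np.int32(12), np.int32(9), np.int32(27)))]
0.49 0.08 0.10 -0.8
0.49 0.08 0.10 -0.8
0.49 0.09 0.10 -0.8
0.48 0.10 0.10 -0.8
0.48 0.10 0.10 -0.8
0.48 0.11 0.10 -0.8
0.48 0.12 0.10 -0.8
0.48 0.13 0.10 -0.8
0.48 0.13 0.10 -0.8
0.47 0.14 0.10 -0.8
0.47 0.15 0.10 -0.8
0.47 0.15 0.10 -0.8
0.47 0.16 0.10 -0.8
0.47 0.17 0.10 -0.8
0.46 0.17 0.10 -0.8
0.46 0.18 0.10 -0.8
```

View pics/w2c.png

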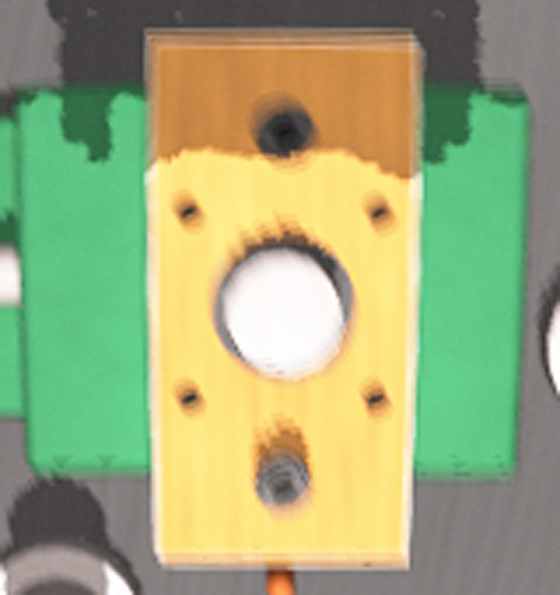

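The crop shows:
- Gasket edges at x≈150 and 416, y≈40 and 553
- Screw heads at (285,130) and (282,480)
- The tappet top centred at about (282,316)

In full-picture pixels, the screws are at (281.4,107.1) and (280.6,207.1) and the tappet at (280.4,160.3).

```bash
python3 - <<'E'
from h import *
p=np.load('w2p.npy',allow_pickle=True).item()
f=lambda u,v:(u/3.5+200,v/3.5+70)
for z in(.12,.125,.13,.135,.14):
    a=onz('wrist',281.4,107.1,z+.0138,p)*1e3;b=onz('wrist',280.6,207.1,z+.0138,p)*1e3;t=onz('wrist',280.4,160.3,z+.016,p)*1e3
    c,d=[onz('wrist',*f(285,y),z,p)[:2]*1e3 for y in(39,553)]
    l,r=[onz('wrist',*f(x,300),z,p)[:2]*1e3 for x in(150,417)]
    print(z,'screws',np.linalg.norm(a-b).round(1),((a+b)/2).round(1)[:2],np.degrees(np.arctan2(*(b-a)[:2])).round(1),'tap',t.round(1)[:2],'len',np.linalg.norm(c-d).round(1),((c+d)/2).round(1),'wid',np.linalg.norm(l-r).round(1),((l+r)/2).round(1))
E
```

```text
0.12 screws 81.4 [ 595.4 -125.2] 171.2 tap [ 595.2 -126.7] len 126.9 [ 596.  -125.6] wid 64.3 [ 595.5 -124.7]
0.125 screws 79.8 [ 595.3 -124.5] 171.2 tap [ 595. -126.] len 124.6 [ 595.9 -125. ] wid 63.2 [ 595.4 -124.1]
0.13 screws 78.2 [ 595.1 -123.9] 171.2 tap [ 594.9 -125.4] len 122.2 [ 595.7 -124.4] wid 62.0 [ 595.2 -123.5]
0.135 screws 76.7 [ 595.  -123.3] 171.2 tap [ 594.7 -124.7] len 119.9 [ 595.6 -123.8] wid 60.8 [ 595.1 -123. ]
0.14 screws 75.1 [ 594.8 -122.6] 171.2 tap [ 594.6 -124. ] len 117.6 [ 595.4 -123.2] wid 59.6 [ 594.9 -122.4]
```

>>> drive_tool(commands="85 0.98 0.14 0.20 -1.5; 85 0.98 0.16 0.20 -1.5; 85 0.97 0.19 0.20 -1.5; 85 0.97 0.22 0.20 -1.5; 85 0.96 0.24 0.20 -1.6; 85 0.95 0.27 0.20 -1.6; 85 0.95 0.30 0.20 -1.6; 85 0.94 0.32 0.20 -1.6")

```text
time: 5.2
tool_pos: [0.5938, 0.0802, 0.2022]
tool_rot: [-0.0, 0.561, 0.828, 0.0]
contact_force: [0.7, -0.6, 0.5]
gripper_width: 0.993
```

```bash
python3 - <<'E'
from h import *
s=manip.state();p=manip.camera_params('wrist');np.save('w3p.npy',p,allow_pickle=True)
im=grab('wrist','w3');print(s['tool_pos'],yawof(s),abs(s['joint_vel']).max())
print(proj('wrist',[.618,.1115,.006],p))
E
```

```text
[0.59376407 0.08020557 0.20219213] 21.738834959137712 0.4020153892101371
[311.23458354 162.46549241]
```

View pics/w3.png

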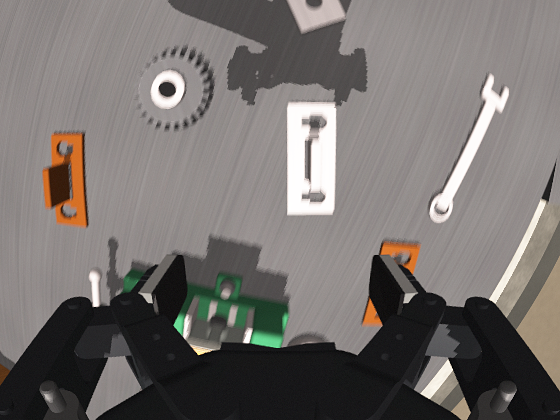

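The keeper is at (311,158), with corners near (288,102) and (335,214). Its wide keyhole ends face right, at tool +y. Measuring it now.

```bash
python3 - <<'E'
from h import *
p=np.load('w3p.npy',allow_pickle=True).item();im=cv2.imread('pics/w3.png')
h=cv2.cvtColor(im,cv2.COLOR_BGR2HSV)
m=((h[...,1]<50)&(h[...,2]>150)).astype(np.uint8);m[:92]=0;m[225:]=0;m[:,:275]=0;m[:,350:]=0
cs,_=cv2.findContours(m,cv2.RETR_EXTERNAL,cv2.CHAIN_APPROX_NONE);k=max(cs,key=cv2.contourArea)
W=np.array([onz('wrist',*q,.005,p)[:2] for q in k.reshape(-1,2)+0.0])*1000
r=cv2.minAreaRect(W.astype(np.float32));print(r,cv2.minAreaRect(k))
c=np.array(r[0])/1000
yaw=r[2] if r[2]<45 else r[2]-90
print('yaw',yaw);plan([c[0],c[1],.08],yaw,8)
E
```

```text
((609.9821166992188, 116.36131286621094), (64.2986068725586, 132.6918487548828), 23.153085708618164) ((305.5, 153.5), (123.0, 61.0), 90.0)
yaw 23.153085708618164
0.10 0.12 0.50 -0.2
0.10 0.12 0.50 -0.2
0.10 0.12 0.50 -0.2
0.10 0.12 0.50 -0.2
0.10 0.12 0.50 -0.2
0.10 0.12 0.50 -0.2
0.10 0.12 0.50 -0.2
0.10 0.12 0.50 -0.2
```

```bash
python3 - <<'E'
from h import *
p=np.load('w3p.npy',allow_pickle=True).item();im=cv2.imread('pics/w3.png')
h=cv2.cvtColor(im,cv2.COLOR_BGR2HSV)
for th in(180,200,215):
    m=((h[...,1]<50)&(h[...,2]>th)).astype(np.uint8);m[:92]=0;m[225:]=0;m[:,:275]=0;m[:,350:]=0
    m=cv2.morphologyEx(m,cv2.MORPH_OPEN,np.ones((3,3),np.uint8))
    cs,_=cv2.findContours(m,cv2.RETR_EXTERNAL,cv2.CHAIN_APPROX_NONE);k=max(cs,key=cv2.contourArea)
    W=np.array([onz('wrist',*q,.006,p)[:2] for q in k.reshape(-1,2)+0.0])*1000
    r=cv2.minAreaRect(W.astype(np.float32));print(th,np.round(r[0],1),np.round(r[1],1),round(r[2],2),cv2.boundingRect(k))
c=np.array(r[0])/1000
yaw=r[2] if r[2]<45 else r[2]-90
plan([c[0],c[1],.08],yaw,8)
E
```

```text
180 [616.9 114.8] [ 51.5 120.7] 22.1 (287, 102, 49, 113)
200 [616.9 114.7] [ 51.4 120.5] 22.17 (287, 102, 49, 113)
215 [616.9 114.2] [ 51.1 119.2] 22.17 (287, 103, 49, 112)
0.08 0.14 0.50 -0.0
0.08 0.14 0.50 -0.0
0.08 0.14 0.50 -0.0
0.08 0.14 0.50 -0.0
0.08 0.14 0.50 -0.0
0.08 0.14 0.50 -0.0
0.08 0.14 0.50 -0.0
0.08 0.14 0.50 -0.0
```

>>> drive_tool(commands="85 0.08 0.14 0.42 0; 85 0.08 0.14 0.42 0; 85 0.08 0.14 0.42 0; 85 0.08 0.14 0.42 0; 85 0.08 0.14 0.42 0; 85 0.08 0.14 0.42 0; 85 0.08 0.14 0.42 -0.2; 85 0.08 0.14 0.42 -0.2")

```text
time: 6.25
tool_pos: [0.6181, 0.1097, 0.1009]
tool_rot: [-0.0, 0.558, 0.83, 0.0]
contact_force: [-0.5, 0.2, -0.5]
gripper_width: 0.996
```

```bash
python3 - <<'E'
from h import *
s=manip.state();p=manip.camera_params('wrist');np.save('w4p.npy',p,allow_pickle=True)
im=grab('wrist','w4');print(s['tool_pos'],yawof(s),abs(s['joint_vel']).max())
print(proj('wrist',[.6169,.1145,.006],p))
E
```

```text
[0.61808543 0.10970647 0.10088809] 22.10998718791508 0.1750111956833031
[280.05254843 201.45883819]
```

View pics/w4.png

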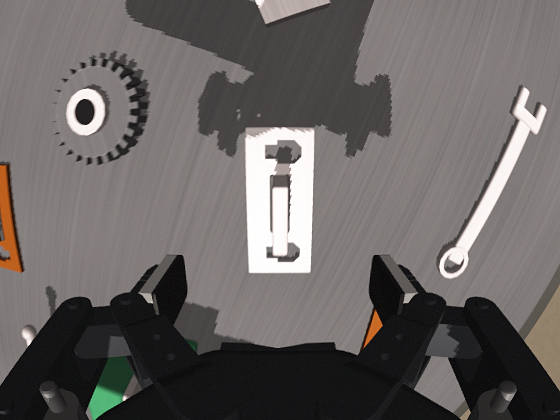

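The keeper's edges are at rows ≈127.5 and 272.5 and columns ≈247 and 312.5. The bar is between the open fingers.

```bash
python3 - <<'E'
from h import *
p=np.load('w4p.npy',allow_pickle=True).item();im=cv2.imread('pics/w4.png')
g=cv2.cvtColor(im,cv2.COLOR_BGR2GRAY).astype(float)
def edges(a,lo,hi): # strongest gradient subpixel
    d=np.diff(a[lo:hi]);i=np.argmax(abs(d));return lo+i+.5
tops=[edges(g[:,u],118,140) for u in(255,262,300,306)];bots=[edges(g[:,u],262,285) for u in(255,262,300,306)]
L=[edges(g[v],238,258) for v in(175,190,220,240)];Rr=[edges(g[v],300,325) for v in(175,190,220,240)]
print(tops,bots,L,Rr)
for z in(.006,):
    t=np.mean([onz('wrist',u,v,z,p) for u,v in zip((255,262,300,306),tops)],0);b=np.mean([onz('wrist',u,v,z,p) for u,v in zip((255,262,300,306),bots)],0)
    l=[onz('wrist',u,v,z,p) for u,v in zip(L,(175,190,220,240))];r=[onz('wrist',u,v,z,p) for u,v in zip(Rr,(175,190,220,240))]
    print('len',np.linalg.norm(t-b)*1e3,'wid',np.linalg.norm(np.mean(l,0)-np.mean(r,0))*1e3,(t+b)/2,(np.mean(l,0)+np.mean(r,0))/2)
s=manip.state();yaw=yawof(s);a=np.radians(yaw);x=np.array([-np.sin(a),np.cos(a),0]);y=np.array([np.cos(a),np.sin(a),0])
for q in((t+b)/2,(np.mean(l,0)+np.mean(r,0))/2):
    d=q-s['tool_pos'];print('off tool x,y mm',d@x*1e3,d@y*1e3)
for e in(l,r): 
    d=np.array(e);f=np.polyfit(d@x,d@y,1);print('edge angle deg rel',np.degrees(np.arctan(f[0])))
E
```

```text
[np.float64(126.5), np.float64(126.5), np.float64(126.5), np.float64(130.5)] [np.float64(272.5), np.float64(272.5), np.float64(272.5), np.float64(272.5)] [np.float64(245.5), np.float64(245.5), np.float64(246.5), np.float64(247.5)] [np.float64(313.5), np.float64(312.5), np.float64(311.5), np.float64(311.5)]
len 115.47282768003545 wid 50.23553857934406 [0.61832    0.11255977 0.006     ] [0.61794267 0.11037827 0.006     ]
off tool x,y mm 1.9692166741713926 2.120211275716254
off tool x,y mm 0.09035288875266151 0.9492435565628715
edge angle deg rel -0.20789115409282177
edge angle deg rel 0.005878084709183288
```

>>> drive_tool(commands="85 0.02 0.01 0.45 0; 85 0.02 0.01 0.45 0; 85 0.02 0.01 0.45 0; 85 0.01 0 0.45 0; 85 0 0 0.45 0; 85 0 0 0.45 0; 85 0 0 0.27 0; 85 0 0 0 0")

```text
time: 7.3
tool_pos: [0.6173, 0.1116, 0.0116]
tool_rot: [-0.001, 0.559, 0.829, -0.0]
contact_force: [0.4, -0.2, -0.0]
gripper_width: 0.997
```

```bash
python3 - <<'E'
from h import *
s=manip.state();print(s['tool_pos'],yawof(s),s['contact_force'],s['ft_torque'])
E
```

```text
[0.61732252 0.11161979 0.0116329 ] 22.0901013185944 [ 0.41227028 -0.15426755 -0.03195345] [ 1.20975238e-02 -3.74058302e-02  5.93571132e-06]
```

>>> drive_tool(commands="30 0 0 0 0; 20 0 0 0 0; 0 0 0 0 0; 0 0 0 0 0; 0 0 0 0 0; 0 0 0 0 0; 0 0 0 0 0; 0 0 0 0 0")

```text
time: 8.3
tool_pos: [0.6183, 0.1118, 0.0129]
tool_rot: [0.0, 0.559, 0.829, 0.0]
contact_force: [1.4, 0.8, 0.9]
gripper_width: 0.109
```

>>> drive_tool(commands="0 0 0 -0.2 0; 0 0 0 -0.5 0; 0 0 0 -0.8 0; 0 0 0 -0.9 0; 0 0 0 -1 0; 0 0 0 -1 0; 0 0 0 -0.9 0; 0 0 0 -0.6 0")

```text
time: 9.3
tool_pos: [0.618, 0.1117, 0.1916]
tool_rot: [0.001, 0.559, 0.829, 0.0]
contact_force: [-0.0, 0.2, -4.0]
gripper_width: 0.111
```

```bash
python3 - <<'E'
from h import *
s=manip.state();p=manip.camera_params('wrist');np.save('w5p.npy',p,allow_pickle=True)
im=grab('wrist','w5');print(s['tool_pos'],yawof(s),abs(s['joint_vel']).max(),s['contact_force'],s['ft_torque'],s['gripper_width'])
a=np.radians(9.1);X=np.array([np.cos(a),np.sin(a),0])
T=np.array([.5953,-.1246,.200])-.007*X
print(T);plan(T,9.1,16)
E
```

```text
[0.61798427 0.11165527 0.19156519] 22.09219312446036 0.2351635574918015 [-0.04842561  0.17154495 -3.96388474] [ 0.01845057 -0.06230132  0.00833024] 0.11139993248411965
[ 0.5883881  -0.12570711  0.2       ]
-0.43 -0.25 -0.01 0.8
-0.44 -0.24 -0.01 0.8
-0.44 -0.23 -0.01 0.8
-0.44 -0.23 -0.01 0.8
-0.45 -0.22 -0.01 0.8
-0.45 -0.21 -0.01 0.8
-0.45 -0.21 -0.01 0.8
-0.46 -0.20 -0.01 0.8
-0.46 -0.19 -0.01 0.8
-0.46 -0.19 -0.01 0.8
-0.46 -0.18 -0.01 0.8
-0.47 -0.18 -0.01 0.8
-0.47 -0.17 -0.01 0.8
-0.47 -0.16 -0.01 0.8
-0.47 -0.16 -0.01 0.8
-0.48 -0.15 -0.01 0.8
```

View pics/w5.png

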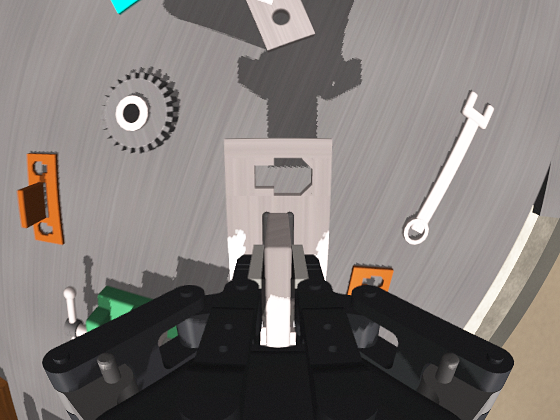

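The plate is gripped level, with its visible end edge at row ≈138, sides at columns ≈225 and 331, and a keyhole at (283,177). I'll measure the plate's centre in the tool frame with the same camera.

```bash
cat > held.py <<'E'
from h import *
def held(im,p,s,zoff=.0065):
    g=cv2.GaussianBlur(cv2.cvtColor(im,cv2.COLOR_BGR2GRAY),(3,3),0).astype(float)
    def e(a,lo,hi):
        d=np.diff(a[lo:hi]);i=np.argmax(abs(d));return lo+i+.5
    us=range(232,326,6);vs=range(145,225,6)
    z=s['tool_pos'][2]-zoff
    f=lambda u,v:rot(s['tool_rot']).inv().apply(onz('wrist',u,v,z,p)-s['tool_pos'])*1e3
    T=np.array([f(u,e(g[:,u],130,148)) for u in us])
    L=np.array([f(e(g[v],212,240),v) for v in vs]);Rr=np.array([f(e(g[v],318,345),v) for v in vs])
    med=lambda A,i:np.median(A[:,i])
    print('end x',med(T,0),T[:,0].round(1),'\nL',L[:,1].round(1),'\nR',Rr[:,1].round(1),'mid y',(med(L,1)+med(Rr,1))/2,'wid',med(Rr,1)-med(L,1))
    for A in(L,Rr):print('ang',np.degrees(np.arctan(np.polyfit(A[:,0],A[:,1],1)[0])))
if __name__=='__main__':
    p=np.load('w5p.npy',allow_pickle=True).item()
    s=manip.state();
    # state as at the picture
    s=dict(s);s['tool_pos']=np.array([.61798427,.11165527,.19156519])
    held(cv2.imread('pics/w5.png'),p,s)
E
python3 held.py
```

```text
end x 58.53707834350493 [58.6 58.5 58.5 58.5 58.4 58.4 58.4 58.9 58.8 58.9 58.9 58.9 58.5 58.5
 58.5 58.6] 
L [-25.9 -26.  -25.6 -25.7 -25.8 -25.9 -26.  -25.6 -25.7 -25.9 -26.  -25.6
 -25.8 -25.9] 
R [23.7 23.7 23.8 23.9 23.5 23.6 23.7 23.8 23.9 24.1 23.7 23.8 24.  23.6] mid y -1.0214724922504175 wid 49.61141838560627
ang -0.04384855587013231
ang -0.2040768999915749
```

>>> drive_tool(commands="0 -0.87 -0.50 -0.03 1.6; 0 -0.88 -0.48 -0.03 1.6; 0 -0.89 -0.46 -0.03 1.6; 0 -0.90 -0.44 -0.03 1.6; 0 -0.92 -0.39 -0.03 1.6; 0 -0.93 -0.37 -0.03 1.6; 0 -0.94 -0.34 -0.03 1.6; 0 -0.90 -0.31 -0.03 1.6")

```text
time: 10.35
tool_pos: [0.584, -0.1256, 0.1956]
tool_rot: [-0.001, 0.648, 0.762, -0.0]
contact_force: [0.8, 0.5, -4.7]
gripper_width: 0.106
```

>>> drive_tool(commands="0 0 0 0 0.2; 0 0 0 0 0; 0 0 0 0 0; 0 0 0 0 0; 0 0 0 0 0; 0 0 0 0 0; 0 0 0 0 0; 0 0 0 0 0")

```text
time: 11.35
tool_pos: [0.5849, -0.1249, 0.1968]
tool_rot: [0.0, 0.649, 0.761, -0.0]
contact_force: [0.7, 0.3, -4.6]
gripper_width: 0.113
```

```bash
python3 - <<'E'
from h import *
from held import held
s=manip.state();p=manip.camera_params('wrist');np.save('w6p.npy',p,allow_pickle=True)
im=grab('wrist','w6');b=grab('side','side6');print(s['tool_pos'],yawof(s),abs(s['joint_vel']).max(),s['contact_force'],s['ft_torque'])
held(im,p,s)
cv2.imwrite('pics/c6.png',np.hstack([cv2.resize(im[60:260,180:380],(400,400),interpolation=cv2.INTER_CUBIC),cv2.resize(b[120:220,220:320],(400,400),interpolation=cv2.INTER_CUBIC)]))
E
```

```text
[ 0.58494466 -0.12488862  0.19683256] 9.088970311473881 0.0013726169220890476 [ 0.74538668  0.33355039 -4.64488549] [-0.01052394 -0.02216342  0.00575305]
end x 58.21838603353456 [61.1 61.1 58.3 58.3 58.2 58.2 58.2 58.2 58.2 58.2 58.2 58.2 58.2 58.3
 58.3 57.9] 
L [-25.9 -30.7 -26.1 -22.4 -22.  -22.1 -25.  -21.8 -21.9 -24.4 -26.5 -26.6
 -26.2 -25.4] 
R [27.  26.6 27.6 27.7 27.8 27.9 28.1 27.7 27.8 28.  28.1 27.8 28.  28.1] mid y 1.308926903365558 wid 53.04162777402986
ang -0.5576493991062462
ang -1.474944635064719
```

View pics/c6.png

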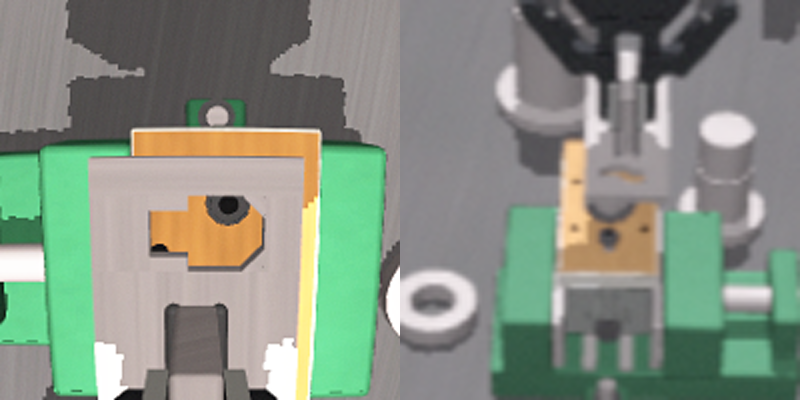

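The wrist crop shows the left screw head through the visible keyhole, at crop (228,205), which is full-picture pixel (294,162.5). The plate has to move so that the wide part, centred near crop (227,232), lies over it. I'll work out that offset.

```bash
python3 - <<'E'
from h import *
p=np.load('w6p.npy',allow_pickle=True).item();s=manip.state()
f=lambda u,v,z:(rot(s['tool_rot']).inv().apply(onz('wrist',u,v,z,p)-s['tool_pos'])*1e3).round(1)
for z in(.115,.125,.135):print(z,'screw in tool',f(294,162.5,z+.0138))
z=s['tool_pos'][2]-.0065
print('plate hole wide px: left-right/top-bottom', f(180+188/2,60+232/2,z),f(180+264/2,60+232/2,z),f(180+227/2,60+195/2,z),f(180+227/2,60+270/2,z))
print('plate edges L,R at y', f(180+90/2,60+200/2,z),f(180+303/2,60+200/2,z),f(180+200/2,60+156/2,z))
# pump from w2 in this tool frame
for P in([.5953,-.1246,.13],):print('pump(w2) in tool',rot(s['tool_rot']).inv().apply(np.array(P)-s['tool_pos'])*1e3)
E
```

```text
0.115 screw in tool [38.2  9.6 68. ]
0.125 screw in tool [39.7  9.1 58. ]
0.135 screw in tool [41.1  8.6 48. ]
plate hole wide px: left-right/top-bottom [40.8 -2.7  6.5] [40.8 14.9  6.5] [49.4  6.2  6.5] [31.7  6.4  6.5]
plate edges L,R at y [ 48.4 -25.4   6.5] [48.5 23.9  6.5] [58.4  0.   6.5]
pump(w2) in tool [-1.35009625 10.28268329 66.80719023]
```

>>> drive_tool(commands="0 -0.01 0.04 0.1 0; 0 -0.02 0.04 0.2 0; 0 -0.01 0.04 0.2 0; 0 0 0 0.2 0; 0 0 0 0.2 0; 0 0 0 0.1 0; 0 0 0 0 0; 0 0 0 0 0")

```text
time: 12.45
tool_pos: [0.5889, -0.1255, 0.1671]
tool_rot: [0.0, 0.649, 0.761, 0.0]
contact_force: [0.4, 0.2, -4.6]
gripper_width: 0.111
```

```bash
python3 - <<'E'
from h import *
s=manip.state();p=manip.camera_params('wrist');np.save('w7p.npy',p,allow_pickle=True)
im=grab('wrist','w7');b=grab('side','side7');print(s['tool_pos'],yawof(s),s['contact_force'],s['ft_torque'])
cv2.imwrite('pics/c7.png',np.hstack([cv2.resize(im[100:220,220:340],(480,480),interpolation=cv2.INTER_CUBIC),cv2.resize(b[130:210,232:312],(320,320),interpolation=cv2.INTER_CUBIC).repeat(1,0) if 0 else cv2.copyMakeBorder(cv2.resize(b[130:210,232:312],(320,320),interpolation=cv2.INTER_CUBIC),0,160,0,0,cv2.BORDER_CONSTANT)]))
E
```

```text
[ 0.5888554  -0.12554617  0.16713948] 9.09031566330906 [ 0.37389805  0.15315589 -4.62709725] [ 0.00020386 -0.01037343  0.01957463]
```

View pics/c7.png

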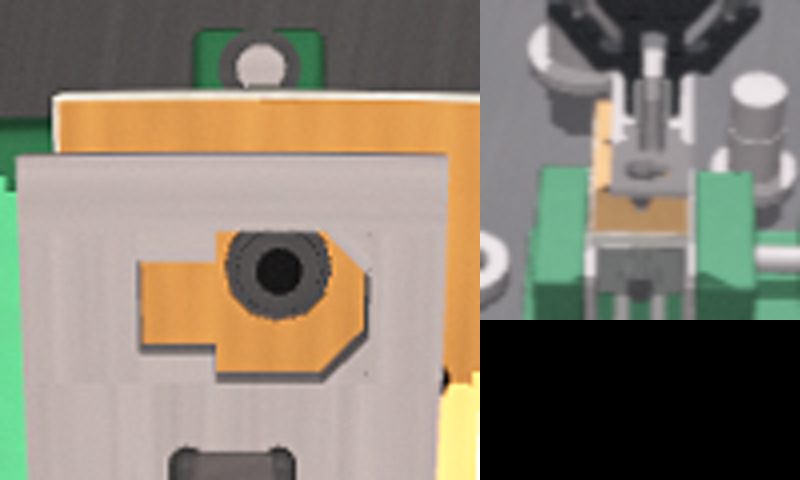

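Crop: screw head centre at (279.5,269), hole spanning x 216–365 and y 232–373.

```bash
python3 - <<'E'
from h import *
p=np.load('w7p.npy',allow_pickle=True).item();s=manip.state()
f=lambda u,v,z:(rot(s['tool_rot']).inv().apply(onz('wrist',220+u/4,100+v/4,z,p)-s['tool_pos'])*1e3).round(1)
for z in(.12,.125,.13,.135):
    a,b=f(226,268,z+.0115),f(332,268,z+.0115)
    print(z,'socket',f(280,270,z+.0138),'head dia',b[1]-a[1],(a+b)/2)
z=s['tool_pos'][2]-.0065
h=[f(216,302,z),f(365,302,z),f(290,232,z),f(290,373,z)]
print('hole',h,'centre x',(h[2][0]+h[3][0])/2,'y',(h[0][1]+h[1][1])/2)
print('pump w2',rot(s['tool_rot']).inv().apply(np.array([.5953,-.1246,.13])-s['tool_pos'])*1e3)
E
```

```text
0.12 socket [40.5  5.6 33.5] head dia 14.6 [40.4   5.6  35.75]
0.125 socket [41.3  5.4 28.5] head dia 14.2 [41.2   5.4  30.75]
0.13 socket [42.1  5.2 23.5] head dia 13.799999999999999 [42.    5.2  25.75]
0.135 socket [42.9  5.  18.5] head dia 13.399999999999999 [42.8   5.   20.75]
hole [array([41. , -2.8,  6.5]), array([41.1, 14.5,  6.5]), array([49.2,  5.7,  6.5]), array([32.6,  5.9,  6.5])] centre x 40.900000000000006 y 5.85
pump w2 [-0.06131913  6.41460456 37.26670197]
```

Hole centre (40.8,5.8) and screw (41.3,5.4) agree to within 1 mm, against 2 mm of clearance. The face is at about 0.127 m. I'll descend gently.

>>> drive_tool(commands="0 0 0 0.06 0; 0 0 0 0.06 0; 0 0 0 0.06 0; 0 0 0 0.06 0; 0 0 0 0.06 0; 0 0 0 0.06 0; 0 0 0 0.06 0; 0 0 0 0.0 0")

```text
time: 13.55
tool_pos: [0.5887, -0.1255, 0.1547]
tool_rot: [0.0, 0.649, 0.761, -0.0]
contact_force: [-3.3, 0.7, 1.8]
gripper_width: 0.111
```

```bash
cat > st.py <<'E'
from h import *
s=manip.state();print(s['time'],s['tool_pos'].round(5),yawof(s).round(2),s['contact_force'].round(2),s['ft_torque'].round(3),s['gripper_width'].round(3))
M=rot(s['tool_rot']);print('tilt',M.apply([0,0,1]).round(4))
E
python3 st.py
```

```text
Traceback (most recent call last):
  File "st.py", line 2, in <module>
    s=manip.state();print(s['time'],s['tool_pos'].round(5),yawof(s).round(2),s['contact_force'].round(2),s['ft_torque'].round(3),s['gripper_width'].round(3))
                                                                                                                                 ^^^^^^^^^^^^^^^^^^^^^^^^
AttributeError: 'float' object has no attribute 'round'
```

```bash
sed -i "s/s\['gripper_width'\].round(3)/s['gripper_width']/" st.py; python3 st.py
```

```text
13.55 [ 0.58872 -0.12548  0.15467] 9.09 [-3.34  0.71  1.82] [0.13  0.692 0.034] 0.11105910545946701
tilt [ 1.e-04 -1.e-04 -1.e+00]
```

>>> drive_tool(commands="0 0 0 0.03 0; 0 0 0 0.03 0; 0 0 0 0.03 0; 0 0 0 0.03 0; 0 0 0 0.0 0; 0 0 0 0.0 0; 0 0 0 0.0 0; 0 0 0 0.0 0")

```text
time: 14.55
tool_pos: [0.5887, -0.1255, 0.1507]
tool_rot: [0.0, 0.649, 0.761, 0.0]
contact_force: [-5.3, 1.2, 4.4]
gripper_width: 0.11
```

```bash
python3 st.py
```

```text
14.55 [ 0.58873 -0.1255   0.15068] 9.09 [-5.26  1.16  4.39] [0.352 0.823 0.041] 0.11048892904465879
tilt [ 1.e-04 -1.e-04 -1.e+00]
```

There is a side force of about -5 N in x, which suggests the heads are touching the -x edge of the keyholes. I'll ease the plate back toward -x (tool -y) and feel whether it drops.

>>> drive_tool(commands="0 0 -0.01 0 0; 0 0 -0.01 0 0; 0 0 -0.01 0 0; 0 0 0 0 0; 0 0 0 0.0 0; 0 0 0 0.0 0; 0 0 0 0.0 0; 0 0 0 0.0 0")

```text
time: 15.55
tool_pos: [0.5885, -0.1256, 0.151]
tool_rot: [0.001, 0.649, 0.761, 0.001]
contact_force: [4.1, 3.3, 4.6]
gripper_width: 0.11
```

```bash
python3 st.py
```

```text
15.55 [ 0.58851 -0.12556  0.15102] 9.09 [4.13 3.31 4.63] [ 0.43  -0.7    0.001] 0.11001204165337211
tilt [ 0.002 -0.    -1.   ]
```

The lateral force simply reversed while the plate stayed put. The vertical force follows the spring alone, at about 0.65 N/mm. So this is friction on the tappet, not a screw jam. I'll centre the lateral load and go on down.

>>> drive_tool(commands="0 0.01 0.01 0.03 0; 0 0 0 0.03 0; 0 0 0 0.03 0; 0 0 0 0.03 0; 0 0 0 0.03 0; 0 0 0 0.03 0; 0 0 0 0.0 0; 0 0 0 0.0 0")

```text
time: 16.55
tool_pos: [0.5886, -0.1255, 0.146]
tool_rot: [0.001, 0.649, 0.761, 0.0]
contact_force: [4.0, 3.4, 6.4]
gripper_width: 0.112
```

```bash
python3 st.py
```

```text
16.55 [ 0.58857 -0.12553  0.14601] 9.09 [4.02 3.35 6.41] [ 0.297 -0.575 -0.033] 0.1120875953117957
tilt [ 1.4e-03 -6.0e-04 -1.0e+00]
```

>>> drive_tool(commands="0 0.01 0.01 0.03 0; 0 0 0 0.03 0; 0 0 0 0.03 0; 0 0 0 0.03 0; 0 0 0 0.0 0; 0 0 0 0.0 0; 0 0 0 0.0 0; 0 0 0 0.0 0")

```text
time: 17.55
tool_pos: [0.5886, -0.1255, 0.1428]
tool_rot: [0.001, 0.649, 0.761, -0.0]
contact_force: [1.1, 1.4, 8.4]
gripper_width: 0.105
```

```bash
python3 st.py
```

```text
17.55 [ 0.58859 -0.12552  0.14277] 9.08 [1.12 1.45 8.42] [ 0.351 -0.274 -0.003] 0.10507106521749132
tilt [ 8.0e-04 -1.2e-03 -1.0e+00]
```

>>> drive_tool(commands="0 0 0 0.02 0; 0 0 0 0.02 0; 0 0 0 0 0; 0 0 0 0 0; 0 0 0 0.0 0; 0 0 0 0.0 0; 0 0 0 0.0 0; 0 0 0 0.0 0")

```text
time: 18.55
tool_pos: [0.5886, -0.1255, 0.1424]
tool_rot: [0.001, 0.649, 0.761, -0.0]
contact_force: [-0.9, 2.6, 11.6]
gripper_width: 0.108
```

```bash
python3 st.py
```

```text
18.55 [ 0.58865 -0.12552  0.14245] 9.09 [-0.89  2.61 11.65] [ 0.385  0.136 -0.05 ] 0.10794289687416159
tilt [ 7.0e-04 -1.3e-03 -1.0e+00]
```

>>> drive_tool(commands="0 0 0 0.01 0; 0 0 0 0.01 0; 0 0 0 0 0; 0 0 0 0 0; 0 0 0 0.0 0; 0 0 0 0.0 0; 0 0 0 0.0 0; 0 0 0 0.0 0")

```text
time: 19.55
tool_pos: [0.5887, -0.1255, 0.1424]
tool_rot: [0.001, 0.649, 0.761, -0.0]
contact_force: [-1.4, 2.4, 13.2]
gripper_width: 0.109
```

```bash
python3 st.py
```

```text
19.55 [ 0.58868 -0.12552  0.14245] 9.09 [-1.4   2.44 13.25] [0.452 0.341 0.001] 0.10859649261450849
tilt [ 7.0e-04 -1.3e-03 -1.0e+00]
```

The force rises with no further motion, so the plate is down on the face (about 18 N total, 13.5 N of it spring). Now I'll slide it along tool +y.

>>> drive_tool(commands="0 0 0.02 0 0; 0 0 0.04 0 0; 0 0 0.04 0 0; 0 0 0.04 0 0; 0 0 0.04 0 0; 0 0 0.04 0 0; 0 0 0 0 0; 0 0 0 0 0")

```text
time: 20.55
tool_pos: [0.5906, -0.1254, 0.1427]
tool_rot: [-0.004, 0.649, 0.761, -0.005]
contact_force: [-19.7, -0.7, 24.7]
gripper_width: 0.109
```

```bash
python3 st.py
```

```text
20.55 [ 0.59064 -0.12544  0.14268] 9.1 [-19.69  -0.67  24.65] [0.095 3.269 0.035] 0.10921454360413509
tilt [-0.0121 -0.0027 -0.9999]
```

After 2 mm the slide is blocked, at 20 N sideways and about 29 N down. At least one head may still be level with the plate, for instance if the plate is tilted in the grip. I'll back off at once and look.

>>> drive_tool(commands="0 0 -0.04 -0.01 0; 0 0 -0.04 0 0; 0 0 -0.04 0 0; 0 0 -0.04 0 0; 0 0 -0.03 0 0; 0 0 0 0 0; 0 0 0 0 0; 0 0 0 0 0")

```text
time: 21.55
tool_pos: [0.5902, -0.1255, 0.1425]
tool_rot: [0.002, 0.649, 0.761, 0.0]
contact_force: [1.4, 0.6, 11.1]
gripper_width: 0.112
```

```bash
python3 st.py; python3 - <<'E'
from h import *
p=manip.camera_params('wrist');np.save('w8p.npy',p,allow_pickle=True)
im=grab('wrist','w8');b=grab('side','side8')
z=lambda i,u,v,s,k:cv2.resize(i[v:v+s,u:u+s],(k,k),interpolation=cv2.INTER_CUBIC)
cv2.imwrite('pics/c8.png',np.hstack([z(im,200,90,160,480),cv2.copyMakeBorder(z(b,240,140,64,320),0,160,0,0,cv2.BORDER_CONSTANT)]))
E
```

```text
21.55 [ 0.59022 -0.12554  0.14248] 9.09 [ 1.4   0.63 11.13] [ 0.367 -0.248 -0.026] 0.11209937951790817
tilt [ 0.0026 -0.0017 -1.    ]
```

View pics/c8.png

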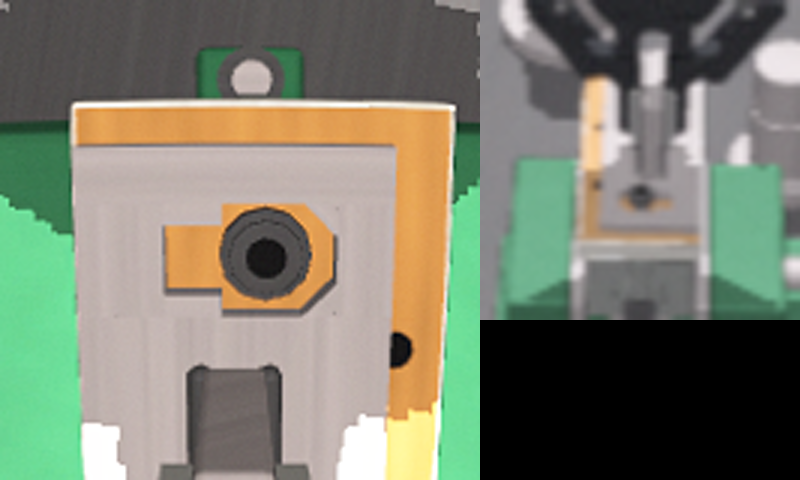

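The crop shows:
- The head (220–311) is well centred across the hole (205–308)
- It is just reaching, or slightly overlapping, the hole's -x wall at 222

The spring readings put the face at TCP z ≈0.1416. The plate at 0.1425 is therefore within the 1.8 mm play, so friction from over-pressing may be what stopped it. I'll lighten the press and slide again, watching the forces.

>>> drive_tool(commands="0 0 0.03 -0.01 0; 0 0 0.03 0 0; 0 0 0.03 -0.01 0; 0 0 0.03 0 0; 0 0 0.02 -0.01 0; 0 0 0 0 0; 0 0 0 0 0; 0 0 0 0 0")

```text
time: 22.65
tool_pos: [0.5905, -0.1255, 0.1426]
tool_rot: [-0.002, 0.649, 0.761, -0.004]
contact_force: [-11.7, -0.3, 16.6]
gripper_width: 0.112
```

```bash
python3 st.py; python3 - <<'E'
from h import *
from scipy.optimize import brentq
# near-end plate width in pixels, w5/w7/w8, rows just inside the end
for n in('w5','w7','w8'):
    g=cv2.GaussianBlur(cv2.cvtColor(cv2.imread(f'pics/{n}.png'),cv2.COLOR_BGR2GRAY),(3,3),0).astype(float)
    out=[]
    for v in range(142,152):
        dl=abs(np.diff(g[v,212:240]));dr=abs(np.diff(g[v,318:345]))
        sub=lambda d:(np.arange(len(d))*d**2).sum()/(d**2).sum()
        out.append(318+sub(dr)-212-sub(dl))
    print(n,np.median(out).round(2))
E
```

```text
22.65 [ 0.59049 -0.12546  0.14258] 9.09 [-11.69  -0.33  16.55] [ 0.     1.862 -0.012] 0.11151706595946966
tilt [-0.0081 -0.0024 -1.    ]
w5 109.06
w7 118.54
w8 109.75
```

It stopped at the same place (x ≈0.5905) under a lighter load, so this is a real stop: the heads are meeting the plate's edge. The plate is probably tilted about 1° in the grip, with its +y end high (apparent end width 109.75 against 109.06 px), so only its far end is down. I'll back off sideways, then press a little more to level it while keeping the total under 27 N.

>>> drive_tool(commands="0 0 -0.05 0 0; 0 0 -0.05 0 0; 0 0 -0.05 0 0; 0 0 -0.04 0 0; 0 0 0 0.03 0; 0 0 0 0.03 0; 0 0 0 0.02 0; 0 0 0 0 0")

```text
time: 23.65
tool_pos: [0.5901, -0.1256, 0.1426]
tool_rot: [0.003, 0.649, 0.761, 0.001]
contact_force: [3.4, 3.2, 14.5]
gripper_width: 0.109
```

```bash
python3 st.py; python3 - <<'E'
from h import *
G={n:cv2.GaussianBlur(cv2.cvtColor(cv2.imread(f'pics/{n}.png'),cv2.COLOR_BGR2GRAY),(3,3),0).astype(float) for n in('w5','w8')}
sub=lambda d:(np.arange(len(d))*d**3).sum()/(d**3).sum()
for n,g in G.items():
    for v0 in(146,160,185,205):
        L=np.median([212+sub(abs(np.diff(g[v,212:240]))) for v in range(v0,v0+6)]);Rr=np.median([320+sub(abs(np.diff(g[v,320:345]))) for v in range(v0,v0+6)])
        print(n,v0,L.round(2),Rr.round(2),(Rr-L).round(2))
    print('end',[(u,np.median([130+sub(abs(np.diff(g[130:148,w]))) for w in range(u,u+8)]).round(2)) for u in(230,250,270,290,310)])
E
```

```text
23.65 [ 0.59014 -0.12563  0.14256] 9.09 [ 3.39  3.16 14.49] [ 0.615 -0.474 -0.033] 0.10889549031223168
tilt [ 0.0064 -0.0015 -1.    ]
w5 146 222.87 331.06 108.19
w5 160 223.64 330.74 107.1
w5 185 224.63 329.93 105.3
w5 205 225.25 329.15 103.9
end [(230, np.float64(138.28)), (250, np.float64(138.13)), (270, np.float64(137.4)), (290, np.float64(137.44)), (310, np.float64(137.63))]
w8 146 223.14 332.67 109.53
w8 160 223.07 331.49 108.42
w8 185 224.46 330.82 106.36
w8 205 225.45 331.69 106.24
end [(230, np.float64(137.82)), (250, np.float64(137.83)), (270, np.float64(137.75)), (290, np.float64(137.72)), (310, np.float64(137.74))]
```

Re-reading the numbers:
- TCP z does not change between 16 and 19 N, so the plate is on a rigid face.
- The hysteresis is the same in both directions.
- Sideways/normal force was about 0.6 both times.

That points to friction while pressing too hard. I'll unload the press to about spring level and build the slide up slowly.

>>> drive_tool(commands="0 0 0.03 -0.02 0; 0 0 0.03 -0.02 0; 0 0 0.03 -0.01 0; 0 0 0.03 -0.01 0; 0 0 0.03 -0.01 0; 0 0 0.03 -0.01 0; 0 0 0.03 0 0; 0 0 0 0 0")

```text
time: 24.65
tool_pos: [0.5905, -0.1255, 0.1426]
tool_rot: [-0.003, 0.649, 0.761, -0.004]
contact_force: [-13.8, -1.0, 18.5]
gripper_width: 0.109
```

```bash
python3 st.py
```

```text
24.65 [ 0.59055 -0.12548  0.14261] 9.09 [-13.84  -0.96  18.49] [0.033 2.274 0.055] 0.10910481110890895
tilt [-0.0098 -0.0025 -0.9999]
```

Vertical force couples to the sideways push in both directions (about 0.65 N per N), which is arm stiffness. So the normal load is still too high, and I'll keep the push and unload vertically.

>>> drive_tool(commands="0 0 0 -0.02 0; 0 0 0 -0.02 0; 0 0 0 -0.02 0; 0 0 0 -0.01 0; 0 0 0 0 0; 0 0 0 0 0; 0 0 0 0 0; 0 0 0 0 0")

```text
time: 25.65
tool_pos: [0.5905, -0.1254, 0.1427]
tool_rot: [-0.003, 0.649, 0.761, -0.004]
contact_force: [-8.8, -1.9, 10.2]
gripper_width: 0.115
```

```bash
python3 st.py
```

```text
25.65 [ 0.59053 -0.12544  0.14266] 9.08 [-8.77 -1.91 10.21] [-0.295  1.481 -0.004] 0.11451430103008559
tilt [-0.0094 -0.0024 -1.    ]
```

>>> drive_tool(commands="0 0 0.03 -0.01 0; 0 0 0.03 -0.01 0; 0 0 0.03 -0.02 0; 0 0 0.03 -0.02 0; 0 0 0 0 0; 0 0 0 0 0; 0 0 0 0 0; 0 0 0 0 0")

```text
time: 26.65
tool_pos: [0.5938, -0.1247, 0.1438]
tool_rot: [-0.003, 0.649, 0.761, -0.004]
contact_force: [-8.3, -2.6, 8.5]
gripper_width: 0.108
```

```bash
python3 st.py; python3 - <<'E'
from h import *
p=manip.camera_params('wrist');np.save('w9p.npy',p,allow_pickle=True);im=grab('wrist','w9')
a=cv2.imread('pics/w8.png')
z=lambda i:cv2.resize(i[130:200,235:325],(400,311),interpolation=cv2.INTER_CUBIC)
cv2.imwrite('pics/c9.png',np.hstack([z(a),z(im)]))
E
```

```text
26.65 [ 0.5938  -0.12472  0.14375] 9.08 [-8.3  -2.64  8.55] [-0.283  1.373  0.011] 0.10814011897145419
tilt [-0.0102 -0.002  -0.9999]
```

It was friction. The plate has now slid 5.2 mm, 1.1 mm up in the play under the heads, at 13 N vertical and 8.7 N sideways. I'll carry on sliding.

>>> drive_tool(commands="0 0 0.03 0 0; 0 0 0.03 0 0; 0 0 0.03 0 0; 0 0 0.03 0 0; 0 0 0.03 0 0; 0 0 0.03 0 0; 0 0 0 0 0; 0 0 0 0 0")

```text
time: 27.7
tool_pos: [0.5989, -0.1238, 0.1436]
tool_rot: [-0.004, 0.649, 0.761, -0.004]
contact_force: [-9.0, -1.9, 7.7]
gripper_width: 0.107
```

```bash
python3 st.py
```

```text
27.7 [ 0.59895 -0.12379  0.14362] 9.08 [-9.02 -1.92  7.67] [-0.247  1.517 -0.041] 0.10667333308170433
tilt [-0.0108 -0.0018 -0.9999]
```

>>> drive_tool(commands="0 0 0.03 0 0; 0 0 0.03 0 0; 0 0 0.03 0 0; 0 0 0.03 0 0; 0 0 0.02 0 0; 0 0 0 0 0; 0 0 0 0 0; 0 0 0 0 0")

```text
time: 28.7
tool_pos: [0.6022, -0.1233, 0.1434]
tool_rot: [-0.004, 0.649, 0.761, -0.005]
contact_force: [-12.2, -1.5, 9.5]
gripper_width: 0.111
```

```bash
python3 st.py
```

```text
28.7 [ 0.60219 -0.12325  0.14344] 9.09 [-12.21  -1.45   9.48] [-0.326  2.059  0.024] 0.11103887977622341
tilt [-0.0134 -0.002  -0.9999]
```

>>> drive_tool(commands="0 0 0.02 0 0; 0 0 0.02 0 0; 0 0 0 0 0; 0 0 0 0 0; 0 0 0 0 0; 0 0 0 0 0; 0 0 0 0 0; 0 0 0 0 0")

```text
time: 29.7
tool_pos: [0.6024, -0.1232, 0.1434]
tool_rot: [-0.006, 0.649, 0.761, -0.006]
contact_force: [-14.3, -1.9, 11.9]
gripper_width: 0.108
```

```bash
python3 st.py
```

```text
29.7 [ 0.60235 -0.12321  0.14337] 9.09 [-14.26  -1.94  11.87] [-0.372  2.747  0.018] 0.10809474358165017
tilt [-0.0163 -0.0022 -0.9999]
```

The force rises with almost no motion, so the end of the slots is reached after 13.8 mm of travel. I'll relax the side push, then let go.

>>> drive_tool(commands="0 0 -0.02 0 0; 0 0 -0.02 0 0; 0 0 -0.02 0 0; 0 0 -0.02 0 0; 0 0 0 0 0; 0 0 0 0 0; 0 0 0 0 0; 0 0 0 0 0")

```text
time: 30.7
tool_pos: [0.6021, -0.1233, 0.1436]
tool_rot: [-0.003, 0.649, 0.761, -0.004]
contact_force: [-7.6, -2.6, 7.1]
gripper_width: 0.105
```

```bash
python3 st.py
```

```text
30.7 [ 0.60211 -0.12326  0.1436 ] 9.09 [-7.62 -2.61  7.1 ] [-0.262  1.363  0.1  ] 0.10461195019600822
tilt [-0.0102 -0.0018 -0.9999]
```

>>> drive_tool(commands="0 0 -0.02 0 0; 0 -0.01 -0.02 0 0; 0 0 -0.02 0 0; 0 0 -0.01 0 0; 0 0 0 0 0; 0 0 0 0 0; 0 0 0 0 0; 0 0 0 0 0")

```text
time: 31.7
tool_pos: [0.6019, -0.1233, 0.1442]
tool_rot: [-0.002, 0.649, 0.761, -0.002]
contact_force: [-1.8, -0.0, 6.0]
gripper_width: 0.11
```

```bash
python3 st.py
```

```text
31.7 [ 0.60192 -0.1233   0.14416] 9.09 [-1.76 -0.01  5.98] [0.068 0.369 0.027] 0.10991546848148347
tilt [-5.1e-03 -9.0e-04 -1.0e+00]
```

>>> drive_tool(commands="30 0 0 0 0; 40 0 0 0 0; 40 0 0 0 0; 40 0 0 0 0; 40 0 0 -0.3 0; 40 0 0 -0.6 0; 40 0 0 -1 0; 40 0 0 -1 0")

```text
time: 32.7
tool_pos: [0.6041, -0.1228, 0.2345]
tool_rot: [0.001, 0.649, 0.761, 0.0]
contact_force: [-0.4, 0.6, -0.2]
gripper_width: 0.47
```

```bash
python3 st.py
```

```text
32.7 [ 0.60406 -0.12283  0.23453] 9.1 [-0.36  0.64 -0.21] [-0.022  0.058  0.087] 0.4700532706841631
tilt [ 1.6e-03 -6.0e-04 -1.0e+00]
```

>>> drive_tool(commands="40 0 0 -0.6 0; 40 0 0 0 0; 40 0 0 0 0; 40 0 0 0 0; 40 0 0 0 0; 40 0 0 0 0; 40 0 0 0 0; 40 0 0 0 0")

```text
time: 33.7
tool_pos: [0.6038, -0.1228, 0.2499]
tool_rot: [0.0, 0.649, 0.761, 0.0]
contact_force: [-0.4, 0.3, 0.4]
gripper_width: 0.469
```

```bash
python3 st.py; python3 - <<'E'
from h import *
p=manip.camera_params('wrist');np.save('w10p.npy',p,allow_pickle=True)
im=grab('wrist','w10');b=grab('side','side10')
z=lambda i,u,v,s,k:cv2.resize(i[v:v+s,u:u+s],(k,k),interpolation=cv2.INTER_CUBIC)
cv2.imwrite('pics/c10.png',np.hstack([z(im,190,100,160,480),cv2.copyMakeBorder(z(b,240,140,64,320),0,160,0,0,cv2.BORDER_CONSTANT)]))
E
```

```text
33.7 [ 0.60378 -0.12277  0.24994] 9.09 [-0.4   0.25  0.39] [0.021 0.001 0.02 ] 0.4687592922565021
tilt [ 1.e-04 -0.e+00 -1.e+00]
```

View pics/c10.png

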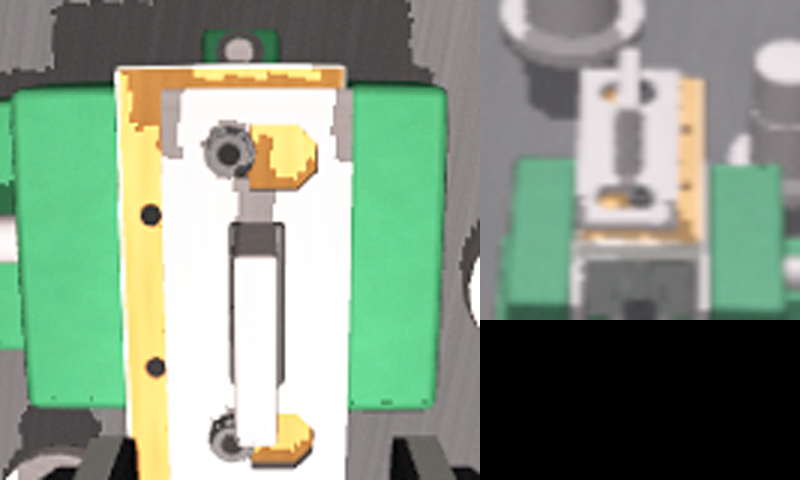

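The heads sit at the closed slot ends. From head centre (229,152) to the hole's far edge (317) is 29.3 px, about 23 mm at this range, and 23 mm is what fully home should give. The hand is clear, so I'm handing in.

```bash
python3 -c "
from h import *
print(manip.job_done());print(manip.state()['time'])"
```

```text
the job is handed in; nothing more can be done
None
the job is handed in; nothing more can be done
```

The keeper plate is locked in over the tappet and the job is handed in. I gripped the steel plate by its bar, lowered it over both shoulder screws, pressed the tappet in to the face and slid the plate home. Then I let go and lifted clear, with the clock at 33.7 s.

**Last checks:**
- **Slide:** the plate moved 13.8 mm, and the force then rose with almost no motion, so it had reached the slot ends.
- **Final picture:** both screw heads lie over the narrow slot ends. Head centre to the far edge of the wide hole measured about 23 mm; 23 mm is fully home.
- **After release:** the wrist force is about zero, so the hand touches nothing. I didn't compare the other parts' positions before and after; no move went near them except over the pump.

**What went less well:**
- **First two slides:** both stalled after about 2 mm. The first was the worst, at about 20 N sideways and 29 N vertical, close to the 30 N limit. I took it first for the heads blocking the plate, or a tilt in the grip. It was friction from pressing too hard: the plate slid at about 9 N once the press was down to spring force.
- **Face height:** the checks differed by 1–2 mm. Contact put the face at about 129.6 mm, the spring readings suggested about 128.5 mm, and the pictures gave 122–131 mm.

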